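# Set the soap slicer's stop one hole wider and bring the loaf up to it

### The arm

A 6-joint arm with a two-finger parallel gripper is mounted at the origin on the work surface. World frame = base frame: x ahead of the robot, y to its left, z up, the work surface at z = 0. Lengths are in m, angles in rad, forces in N, time in s.
With the tool pointing down it reaches from about 0.325 to 0.9 m from the base axis. Payload 6.1 kg.
Tool frame: the origin (TCP) lies between the finger pads; the fingertips stand robot.finger_overhang ahead of it and the grasp point (between the pads) is the TCP (robot.finger_overhang is the distance from the TCP to the fingertips, in m); z points along the fingers, y is the direction in which the jaws open and shut (so a half turn about z gives the same grasp; the last joint's range is limited). The gripper opens to 87 mm and grips with 3 to 60 N. Pads are 19 mm wide; open, the fingers measure 117 mm over their backs; the gripper's body (75 mm by 190 mm) begins 51 mm behind the grasp point.
Start: joints at [-1.243, 0.22, 1.526, -0, 1.395, -0.126], TCP at [0.274, -0.562, 0.242] pointing down, gripper open.
Joint ranges: [-2.98, 2.98], [-0.91, 2.08], [0.09, 2.57], [-1.24, 4.39], [0.2, 2.65], [-2.68, 2.68]. Speed limits (rad/s): [2.57, 2.57, 3.01, 3.14, 3.14, 3.14].

### API

Orientations are given as a unit quaternion [w, x, y, z].
In Python, from rig import robot, vision, order, spotter gives the robot as it stands.
- The arm moves only by the tool send_rows, never from a script. Its argument "moves" is a list of rows, each a list of 7 numbers: the finger opening in mm, from 0 to 87, then the shift along the tool's x, y, z in mm, then the turn, a rotation vector about the tool's x, y, z in degrees. In form: [[claw, dx, dy, dz, ax, ay, az], ...]. A call has 1 to 20 rows; each row is the pose to reach, as a shift and turn from the pose measured when the call began, along the tool's axes at that moment; what a row does not reach only later rows make up. A row lasts 1/12 s, in which the tool goes at most 41.7 mm and 7.16 degrees, less where a joint would pass 70% of its speed; a pose out of reach is approached as far as the arm can. A call with a gripper value outside its range is refused whole. The fingers move at their own pace and stop on an object; "squeeze" is the grip in N (left out, the last holds). Time passes only in rows, so rows that repeat a pose let the fingers close. It gives the time, the measured TCP pose, the force and the opening at its end, in the units of the state.
- robot.get_state(): the state, without advancing time (a new reading comes with each control period).
- vision.snapshot(name): name is "scene" or "top" or "wrist"; returns a dict with "img" (384x512x3 uint8, blue, green, red), "K" (3x3 intrinsics, pixels), "T" (4x4, takes a point from camera to world coordinates). Camera axes: x right, y up, looking along -z (the intrinsics and any distortion apply to the point x, -y, -z); pixel columns grow to the right and rows downward; lengths in m; the calibration is good to about 2 mm. A picture is of the moment at which its call begins. There is no depth.
- order.finish_job(): hands the job in, once; it reports no verdict.
Trained networks look in a picture, given as the dict that the camera call returned (one of the last four; its "shot" number tells which), for a name from the list of things; names that differ only in an ending like _2 or _b are one class to them, and where a whole thing is asked for, a point or a joint stands for the part that bears it (a point fixed in the world has none). Each returns a list of dicts, best first, with "score" (0 to 1); they miss things now and then, are a little off and sometimes report something else, mostly with a low value. They report only what shows in the picture. A call takes as long as a camera call. They do not tell look-alikes from the thing itself.
- spotter.trace(picture, name): "pixels" (384x512 bool, what is visible of it) and "rect" ([left, top, right, bottom] in pixels, round what is visible of it).
The state is a dict: "time_s": time; "q": joint angles; "joint_velocities": joint speeds; "effort": joint torques, N m; "tool_pos": TCP position; "tcp_rot": TCP orientation; "force": force on the tool from outside, world axes, zero at the start; "torque": the same for the moment, N m; "finger_gap": finger opening in m.
Only numpy, scipy, OpenCV 4.12 (cv2) and the standard library are available. Lean on these libraries where they do the work, as an engineer would, in place of code of your own. Each camera call takes 0.05 s, during which the arm holds its last target.

### The job

Set the soap slicer up for thicker bars: push the little lock slide off, then squeeze in the stop's button and slide the stop along its tube, one hole farther from the cutting slot, so that the button springs fully out again in that hole. Then slide the soap loaf along its trough until its end rests against the stop plate, let go, and leave the stop in its hole and the jug and bottles where they stand.

Things in the scene. Friction and masses are not known exactly. Their poses are not given: they have to be found in the camera images.
- slicer: wooden soap slicer, fixed to the table: a board 18 mm thick. Origin on the table, under the cutting slot's plane; y axis along the board from the trough's loading end to the stop's side, x axis across it, away from the robot; z up. The board covers x -110 to +115, y -230 to +180 mm
- slot (a point): middle of the cutting slot on the trough's floor: slicer x = 55, y = 0, 18 mm above the table. The trough runs along the slicer's y between two fences 64 mm apart, 8 mm thick, 15 mm high above the board; within 12 mm of the slot each fence carries two posts 52 mm high above the board
- next_hole (a point): top of the second of four dark 8 mm holes, 25 mm apart along y (y = 45, 70, 95, 120 mm), in a fixed square aluminium tube, 16 mm wide, along the slicer's y at x = -60 mm; 48 mm above the table. The stop's sleeve rides on the tube; at the start its pin sits in the first hole (y = 45)
- sleeve (a joint): travel in m of the stop along the tube, towards the slicer's +y: 0, 0.025, 0.050 and 0.075 are the four holes (play about 1 mm either way). It starts at 0; the next hole is at 0.025. Sliding friction 2.5 N with the button in; blocked while the pin is in a hole
- grip (a point): middle of the upright steel grip on the stop's sleeve, 82 mm above the table, over the pin's y; squeezed along the slicer's x. A block 34 (x) x 36 (y) mm, top 98 mm above the table; its plain far face lies 18 mm to the slicer's +x of this point, its near face, with the button, 16 mm to -x. A low arm (top 49 mm above the table) leads from the block to the stop plate
- button_face (a point): centre of the outer face of the black square push button (22 x 22 mm) on the grip's near side (slicer -x), 82 mm above the table; 9 mm proud of the grip when out, pressed towards the slicer's +x. It is one with a 6 mm pin that enters the tube's holes. Grip and button together measure 43 mm along x with the button out, 36.5 mm with it in
- button (a joint): how far the button is pressed, m: 0 = fully out (pin in a hole), 0.0065 = fully in (pin clear of the tube). Spring 4 N at the start of its travel to 9 N fully in. Between holes the pin rides on the tube and the released button stays 4 to 5 mm in; it jumps out at a hole. The lock slide blocks it at first
- lock_tab (a point): top centre of the lock slide's tab, a black tab 14 (x) x 8 (y) mm standing 14 mm above the top of the grip; its top is 112 mm above the table
- lock (a joint): travel of the lock slide in m, towards the slicer's +y relative to the grip: 0 = button locked (start, within 2 mm), 0.012 = end of travel; the button is free from 0.007 on. Friction 1.5 N; it stays where it is left
- stop_face (a point): centre of the stop plate's flat face that looks to the slicer's -y, towards the loaf; steel plate 56 (x) x 8 (y) x 46 mm high, in the trough, 45 mm above the table, its axes those of the slicer; it moves with the sleeve
- loaf: cream soap loaf, 60 (x) x 130 (y) x 60 mm high, loose in the trough on the board, 0.3 to 0.65 kg, near the loading end, slides along y. Origin at the centre of its underside (18 mm above the table); y axis towards the stop
- loaf_end (a point): centre of the loaf's end face that looks to the stop (slicer +y), 65 mm from the loaf's centre
- jug: bystander: clear measuring jug, 96 mm across, 120 mm high, handle to its +y; origin under its centre
- pigment_a: bystander: small amber jar with black cap, 38 mm across, 75 mm high; origin under its centre
- dropper: bystander: small amber bottle with black cap, 36 mm across, 105 mm high; origin under its centre
Mind the look-alikes: they are no part of the job. What is meant by the loaf is not turquoise or yellow, and is the smaller of those in its own colour.

How it is judged:
On the way, in this order (a step that is already met when the one before it is completed fails the run):
1. the lock slide is pushed off the button (more than 6 mm) (value of joint lock above 0.006 m), for 0.1 s.
2. the button is squeezed in and the stop slid off its first hole (value of joint sleeve above 0.006 m).
3. the stop stands in the next hole with the button sprung out (value of joint sleeve between 0.0225 and 0.0275 m and value of joint button below 0.0015 m), for 0.3 s.
At the end, for the whole second after the job is handed in: the stop is in the second hole (slide 25 mm, within 2.5 mm) with its button fully out (within 1.5 mm), and the loaf lies flat in the trough at rest with its end face within 3 mm of the stop plate (all of step 3 and y of loaf_end in the frame of stop_face between -0.003 and 0.003 m and x of loaf_end in the frame of stop_face between -0.008 and 0.008 m and angle between loaf's own z axis and vertical below 0.06 rad and z of loaf in the frame of slicer below 0.022 m and linear speed of loaf below 0.01 m/s and velocity of joint sleeve below 0.005 m/s); the robot touches nothing.
It fails at once if the jug or a bottle is shoved more than 30 mm or knocked over (distance of any of jug, pigment_a, dropper from where it was at the start of the episode above 0.03 m or angle between any of jug, pigment_a, dropper's own z axis and vertical above 0.5 rad).
It also fails if it takes over 48 s, if anything falls off the work surface, if the arm or the gripper's body presses on something with over 40 N, if the wrist force passes 120 N, or if a joint passes its speed limit or range.

## Working session

There is one attempt and no reset: what is moved stays moved. The work goes in short steps, Python scripts to look and compute and a tool call to move; the robot and the scene stay as the last step left them, time stands still between calls to the robot, and variables do not carry over. Pictures are saved under pics/ and viewed, and the job is handed in when it is done.

Besides the shell and the picture viewer there is one more tool, called after "Emit:" as a command line: name --pt "numbers of a row" for each row, then --argument value for the rest. send_rows: Moves the arm, as the interface text tells. Its arguments: {"type":"object","properties":{"moves":{"type":"array","items":{"type":"array","items":{"type":"number"}}},"squeeze":{"type":"number"}},"required":["moves"]}

```bash
mkdir -p pics; ls
python3 - <<'E'
from rig import robot, vision, order, spotter
import cv2, numpy as np
s=robot.get_state(); print(s); print(robot.finger_overhang)
for n in ["scene","top","wrist"]:
    p=vision.snapshot(n); cv2.imwrite(f"pics/{n}0.png",p["img"]); print(n,p["K"].round(1).tolist(),p["T"].round(4).tolist(),[k for k in p])
E
```

```text
pics
{'time_s': 0.0, 'q': array([-1.24312124e+00,  2.21233925e-01,  1.52761785e+00, -2.76544440e-06,
        1.39469223e+00, -1.26088136e-01]), 'joint_velocities': array([ 0.00072267,  0.00010308,  0.00013946, -0.0006847 ,  0.00084938,
       -0.00129812]), 'effort': array([ 1.43936868e-03, -4.94617081e+01, -3.87377322e+01,  7.00767129e-02,
        5.73396846e-02, -1.49443440e-04]), 'tool_pos': array([ 0.27378168, -0.56119188,  0.24042882]), 'tcp_rot': array([-9.70585283e-04,  9.74372063e-01,  2.24940281e-01, -9.95293506e-05]), 'force': array([ 0.49184033, -1.25287448,  0.41538741]), 'torque': array([0.01103886, 0.0275637 , 0.0397331 ]), 'finger_gap': 0.08719887611337516}
0.019
scene [[367.8, 0.0, 256.7], [0.0, 367.8, 188.0], [0.0, 0.0, 1.0]] [[-0.6823, -0.6437, 0.3466, 0.8894], [0.7311, -0.6009, 0.3232, 0.4043], [0.0002, 0.4739, 0.8806, 0.9004], [0.0, 0.0, 0.0, 1.0]] ['img', 'K', 'T', 'shot']
top [[490.8, 0.0, 255.1], [0.0, 490.8, 189.6], [0.0, 0.0, 1.0]] [[0.0226, 0.9916, -0.1273, 0.3563], [-0.9997, 0.021, -0.0137, 0.0893], [-0.0109, 0.1275, 0.9918, 1.5032], [0.0, 0.0, 0.0, 1.0]] ['img', 'K', 'T', 'shot']
wrist [[315.6, 0.0, 254.9], [0.0, 315.6, 191.4], [0.0, 0.0, 1.0]] [[0.4385, 0.8593, 0.2632, 0.3465], [-0.8987, 0.4196, 0.1272, -0.5266], [-0.0011, -0.2924, 0.9563, 0.3859], [0.0, 0.0, 0.0, 1.0]] ['img', 'K', 'T', 'shot']
```

View pics/scene0.png

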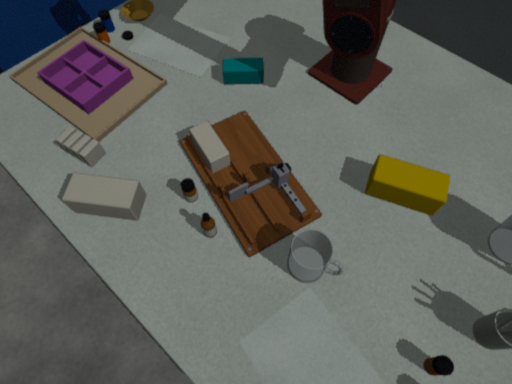

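View pics/top0.png

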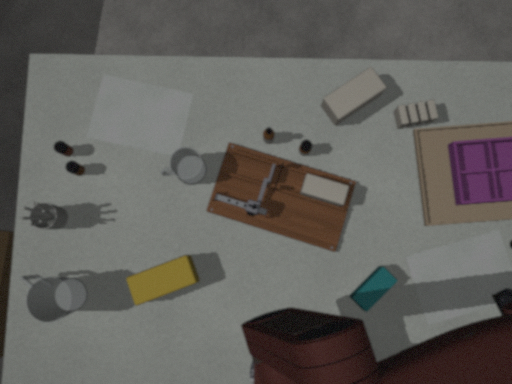

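View pics/wrist0.png

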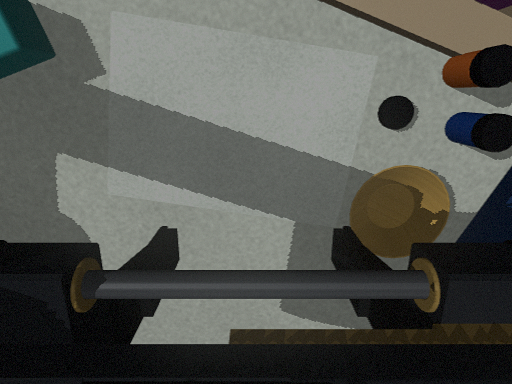

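```bash
cat > h.py <<'E'
import numpy as np, cv2
from rig import robot, vision, order, spotter
from scipy.spatial.transform import Rotation as R
def proj(p,X):
    X=np.atleast_2d(X); T=p["T"]; c=(X-T[:3,3])@T[:3,:3]
    c=c*[1,-1,-1]; u=c@np.array(p["K"]).T
    return u[:,:2]/u[:,2:]
def ray(p,uv,z):
    uv=np.atleast_2d(uv).astype(float); d=np.c_[uv,np.ones(len(uv))]@np.linalg.inv(p["K"]).T
    d=d*[1,-1,-1]@p["T"][:3,:3].T; o=p["T"][:3,3]
    return o+d*((z-o[2])/d[:,2])[:,None]
def S(x0,y0,yaw,P):
    P=np.atleast_2d(P).astype(float)/1000; c,s=np.cos(yaw),np.sin(yaw)
    return np.c_[x0+c*P[:,0]-s*P[:,1],y0+s*P[:,0]+c*P[:,1],P[:,2]]
E
python3 - <<'E'
from h import *
for n in ["top","scene"]:
    p=vision.snapshot(n); v=p["img"].copy()
    for name,z in [("slicer",.018),("loaf",.078),("grip",.09),("lock_tab",.112),("button_face",.082),("stop_face",.06),("jug",0),("pigment_a",0),("dropper",0)]:
        for r in spotter.trace(p,name)[:4]:
            m=r["pixels"].astype(np.uint8); 
            cs,_=cv2.findContours(m,0,2); c=max(cs,key=cv2.contourArea); b=cv2.boxPoints(cv2.minAreaRect(c))
            cen=c.reshape(-1,2).mean(0)
            print(n,name,round(r["score"],2),np.round(r["rect"]),"cen",ray(p,cen,z)[0,:2].round(3))
            if name in("slicer","loaf"): print("   corners",ray(p,b,z)[:,:2].round(3).tolist(),b.round(1).tolist())
E
```

```text
top slicer 0.77 [206. 144. 358. 249.] cen [0.528 0.033]
   corners [[0.478, 0.258], [0.7, 0.196], [0.58, -0.202], [0.364, -0.134]] [[205.6999969482422, 211.0], [228.3000030517578, 140.0], [357.5, 180.89999389648438], [335.0, 252.0]]
top loaf 0.88 [305. 173. 350. 208.] cen [ 0.545 -0.092]
   corners [[0.528, -0.019], [0.596, -0.039], [0.56, -0.168], [0.492, -0.148]] [[299.0, 194.39999389648438], [305.8999938964844, 171.5], [350.1000061035156, 184.6999969482422], [343.20001220703125, 207.6999969482422]]
top loaf 0.69 [354. 267. 395. 311.] cen [ 0.258 -0.231]
   corners [[0.249, -0.16], [0.335, -0.26], [0.28, -0.307], [0.195, -0.208]] [[347.5, 292.8999938964844], [382.20001220703125, 263.1000061035156], [399.20001220703125, 282.8999938964844], [364.5, 312.70001220703125]]
top loaf 0.64 [130. 255. 201. 306.] cen [0.275 0.365]
   corners [[0.277, 0.479], [0.356, 0.294], [0.273, 0.257], [0.195, 0.441]] [[124.0, 277.6000061035156], [189.6999969482422, 251.3000030517578], [201.39999389648438, 280.6000061035156], [135.8000030517578, 306.8999938964844]]
top grip 0.86 [247. 164. 277. 219.] cen 
[... 1408 characters left out ...]
0.083]
   corners [[0.571, -0.164], [0.496, -0.155], [0.547, 0.003], [0.616, -0.009]] [[185.0, 131.39999389648438], [207.1999969482422, 117.5], [234.3000030517578, 160.8000030517578], [212.10000610351562, 174.6999969482422]]
scene grip 0.76 [226. 161. 294. 204.] cen [0.554 0.102]
scene lock_tab 0.71 [191. 122. 229. 171.] cen [ 0.575 -0.061]
scene lock_tab 0.45 [228. 162. 292. 202.] cen [0.565 0.11 ]
scene stop_face 0.8 [229. 163. 292. 198.] cen [0.542 0.09 ]
scene jug 0.91 [285. 225. 345. 280.] cen [0.578 0.311]
scene pigment_a 0.72 [181. 181. 197. 204.] cen [ 0.668 -0.059]
scene pigment_a 0.35 [202. 210. 216. 238.] cen [0.704 0.055]
scene dropper 0.84 [200. 208. 215. 240.] cen [0.707 0.058]
```

Run:
```python
import cv2
a=cv2.imread("pics/top0.png")[125:265,150:375];cv2.imwrite("pics/topc.png",cv2.resize(a,None,fx=3.5,fy=3.5,interpolation=cv2.INTER_CUBIC))
a=cv2.imread("pics/scene0.png")[100:290,160:350];cv2.imwrite("pics/scenec.png",cv2.resize(a,None,fx=3.1,fy=3.1,interpolation=cv2.INTER_CUBIC))
```

```text
(no output)
```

View pics/topc.png

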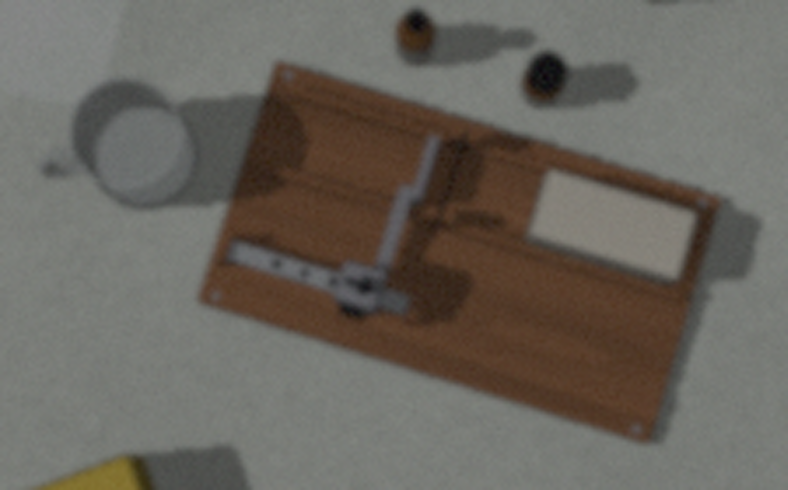

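View pics/scenec.png

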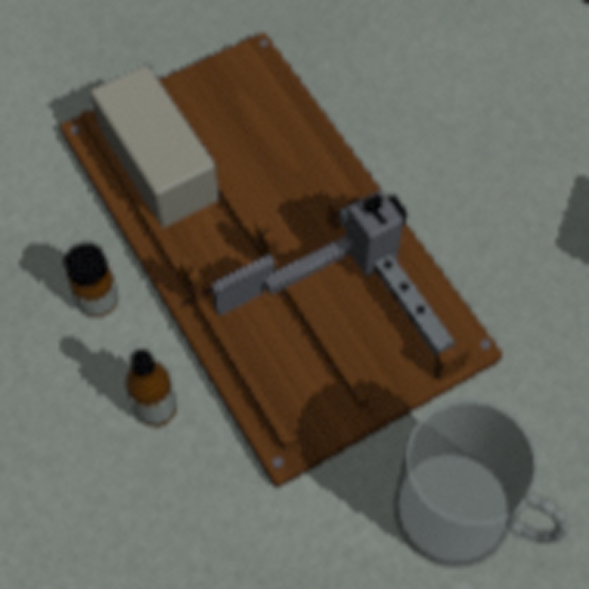

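Run:
```python
from h import *
from scipy.optimize import least_squares
t=vision.snapshot("top"); s=vision.snapshot("scene")
P=np.array([[115,180,18],[115,-230,18],[-110,-230,18],[-110,180,18]])
ut=np.array([[230.6,142.9],[355.3,182.5],[336.3,250.7],[207.2,210.5]])
us=np.array([[250.3,254.5],[179.4,139.5],[244.5,111.3],[321.3,213.5]])
def f(v): return np.r_[(proj(t,S(*v,P))-ut).ravel(),(proj(s,S(*v,P))-us).ravel()]
for g,nm in [(f,'both'),(lambda v:f(v)[:8],'top'),(lambda v:f(v)[8:],'scene')]:
    r=least_squares(g,[.52,.03,.28]); print(nm,r.x.round(4),r.fun.round(1))
v=least_squares(f,[.52,.03,.28]).x
for n,p in [("loaf?",[55,-100,18]),("grip",[-60,45,82]),("tab",[-60,45,112]),("btn",[-85,45,82]),("slot",[55,0,18])]: print(n,S(*v,p)[0].round(3))
for p,n,c,sc in [(t,"top",(150,125,375,265),3.5),(s,"scene",(160,100,350,290),3.1)]:
    im=cv2.resize(p["img"][c[1]:c[3],c[0]:c[2]],None,fx=sc,fy=sc,interpolation=cv2.INTER_CUBIC)
    def L(a,b,col=(0,255,0)):
        q=((proj(p,S(*v,[a,b]))-c[:2]+.5)*sc).astype(int); cv2.line(im,tuple(map(int,q[0])),tuple(map(int,q[1])),col,1)
    for i in range(4): L(P[i],P[(i+1)%4])
    bx=[(-76,27),(-76,63),(-42,63),(-42,27)]
    for i in range(4): L([*bx[i],98],[*bx[(i+1)%4],98],(0,0,255))
    bx=[(-67,41),(-67,49),(-53,49),(-53,41)]
    for i in range(4): L([*bx[i],112],[*bx[(i+1)%4],112],(0,255,255))
    for y in (70,95,120): L([-64,y,48],[-56,y,48],(255,0,255))
    L([23,-200,33],[23,170,33],(255,255,0));L([87,-200,33],[87,170,33],(255,255,0))
    cv2.imwrite(f"pics/{n}fit.png",im)
```

```text
both [ 0.5336  0.0541 -0.2826] [-1.9 -1.1  1.2 -1.5 -0.5  1.2 -1.2  0.6 -1.7  0.7 -1.1 -0.4  0.3 -2.7
  1.3 -0.7]
top [ 0.5333  0.0523 -0.2854] [-1.2 -1.1  1.9 -1.1 -0.1  1.6 -0.7  0.5]
scene [ 0.5342  0.0559 -0.2799] [-1.1  1.3 -1.   0.2  0.4 -2.3  1.8 -0.3]
loaf? [ 0.559 -0.057  0.018]
grip [0.489 0.114 0.082]
tab [0.489 0.114 0.112]
btn [0.465 0.121 0.082]
slot [0.586 0.039 0.018]
```

View pics/topfit.png

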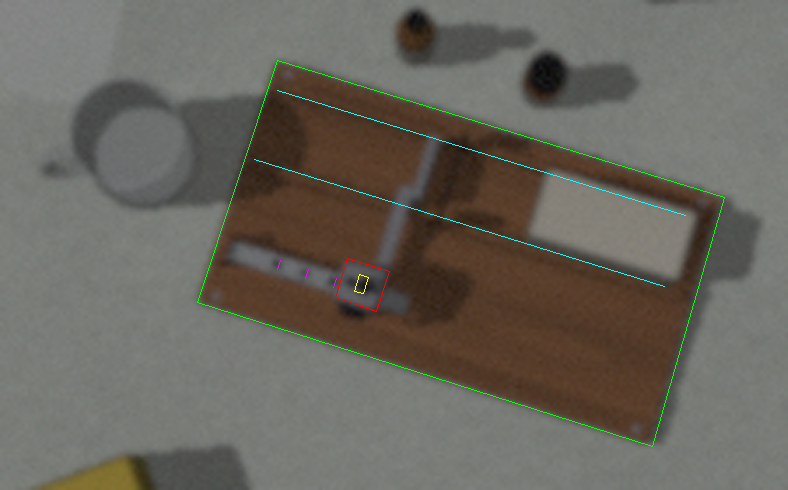

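View pics/scenefit.png

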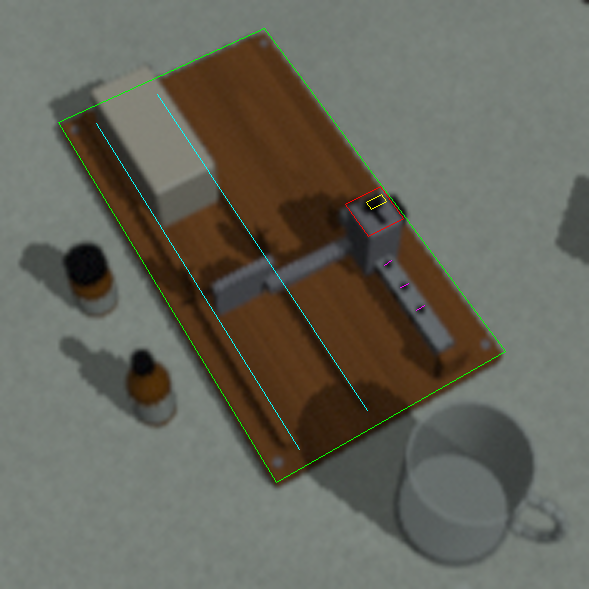

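```bash
cat >> h.py <<'E'
V=[.5336,.0541,-.2826]
def tgt(P,v=None,tilt=None):
    """print move (mm,deg) from current pose to slicer point P (mm) with tool x=slicer y, tool y = slicer x, down"""
    v=V if v is None else v
    s=robot.get_state(); q=s["tcp_rot"]; Rt=R.from_quat([q[1],q[2],q[3],q[0]])
    X=S(*v,P)[0]; c,sn=np.cos(v[2]),np.sin(v[2])
    Rg=R.from_matrix(np.array([[-sn,c,0],[c,sn,0],[0,0,-1]]))
    d=Rt.inv().apply(X-s["tool_pos"])*1000; a=(Rt.inv()*Rg).as_rotvec(degrees=True)
    print("move",d.round(1),a.round(1)); return d,a
def where(v=None):
    v=V if v is None else v
    s=robot.get_state(); d=s["tool_pos"]-[v[0],v[1],0]; c,sn=np.cos(v[2]),np.sin(v[2])
    f=s["force"]
    print("t",round(s["time_s"],2),"slicer mm",np.round([1000*(c*d[0]+sn*d[1]),1000*(-sn*d[0]+c*d[1]),1000*d[2]],1),"F slicer",np.round([c*f[0]+sn*f[1],-sn*f[0]+c*f[1],f[2]],1),"gap",round(s["finger_gap"]*1000,1))
E
python3 - <<'E'
from h import *
tgt([-60,45,240]); where()
E
```

```text
move [ 489.1 -513.3    1.5] [  0.    0.  -47.8]
t 1.25 slicer mm [ -77.6 -663.8  241.5] F slicer [ 0.3  0.2 -0.4] gap 86.8
```

Emit:
send_rows --pt "0 489 -513 0 0 0 -47.8" --pt "0 489 -513 0 0 0 -47.8" --pt "0 489 -513 0 0 0 -47.8" --pt "0 489 -513 0 0 0 -47.8" --pt "0 489 -513 0 0 0 -47.8" --pt "0 489 -513 0 0 0 -47.8" --pt "0 489 -513 0 0 0 -47.8" --pt "0 489 -513 0 0 0 -47.8" --pt "0 489 -513 0 0 0 -47.8" --pt "0 489 -513 0 0 0 -47.8" --pt "0 489 -513 0 0 0 -47.8" --pt "0 489 -513 0 0 0 -47.8" --pt "0 489 -513 0 0 0 -47.8" --pt "0 489 -513 0 0 0 -47.8" --pt "0 489 -513 0 0 0 -47.8" --pt "0 489 -513 0 0 0 -47.8" --pt "0 489 -513 0 0 0 -47.8" --pt "0 489 -513 0 0 0 -47.8" --pt "0 489 -513 0 0 0 -47.8" --pt "0 489 -513 0 0 0 -47.8"

```text
time_s: 2.92
tool_pos: [0.4883, 0.1137, 0.2413]
tcp_rot: [0.0, 0.799, 0.601, -0.0]
force: [0.3, -0.3, -0.9]
finger_gap: 0.0005
```

Run:
```python
from h import *
tgt([-60,45,240]); where()
p=vision.snapshot("wrist"); cv2.imwrite("pics/w1.png",p["img"])
import pickle; pickle.dump(p,open("w1.pkl","wb"))
```

```text
move [0.4 0.1 1.3] [-0.   0.   0.1]
t 2.92 slicer mm [-60.1  44.6 241.3] F slicer [ 0.3 -0.2 -0.9] gap 0.5
```

View pics/w1.png

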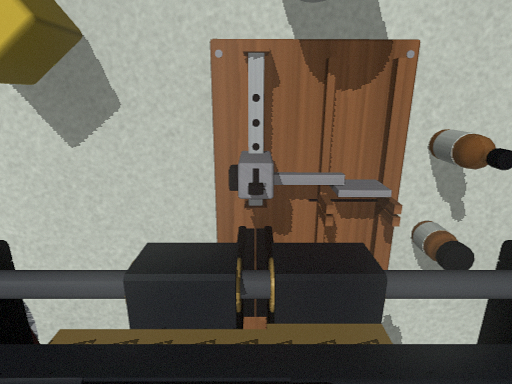

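Run:
```python
from h import *
import pickle; p=pickle.load(open("w1.pkl","rb"))
from scipy.optimize import least_squares
P=np.array([[-110,180,18],[115,180,18],[-60,120,48],[-60,95,48],[-60,70,48]])
u=np.array([[211,40],[419.5,40],[256,98],[256,123],[256,147]])
f=lambda v:(proj(p,S(*v,P))-u).ravel()
r=least_squares(f,V); print(r.x.round(4),r.fun.round(1)); print("V resid",f(V).round(1))
c=(200,130,310,215);sc=7
im=cv2.resize(p["img"][c[1]:c[3],c[0]:c[2]],None,fx=sc,fy=sc,interpolation=cv2.INTER_CUBIC)
v=r.x
def L(a,b,col=(0,255,0)):
    q=((proj(p,S(*v,[a,b]))-c[:2]+.5)*sc).astype(int); cv2.line(im,tuple(map(int,q[0])),tuple(map(int,q[1])),col,1)
def B(x0,x1,y0,y1,z,col):
    b=[(x0,y0),(x1,y0),(x1,y1),(x0,y1)]
    for i in range(4): L([*b[i],z],[*b[(i+1)%4],z],col)
B(-76,-42,27,63,98,(0,0,255)); B(-67,-53,41,49,112,(0,255,255));B(-67,-53,41,49,98,(0,160,160))
for y in (70,95): L([-64,y,48],[-56,y,48],(255,0,255))
cv2.imwrite("pics/w1fit.png",im)
```

```text
[ 0.5351  0.0544 -0.2849] [-1.6 -0.7  1.2  0.1  0.2  0.6  0.1  0.3  0.   0. ]
V resid [-3.2  0.3 -0.5  0.5 -1.3  1.4 -1.4  1.1 -1.4  0.8]
```

View pics/w1fit.png

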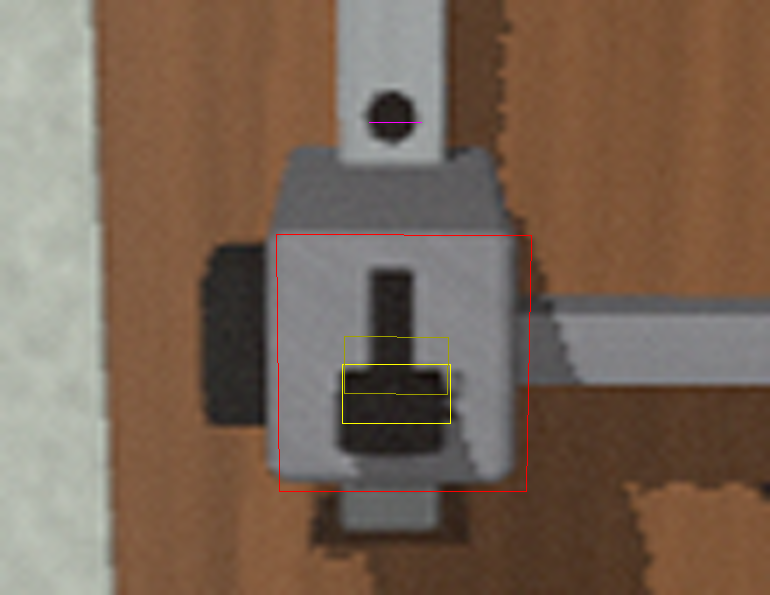

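Emit:
send_rows --pt "0 -26 0 20 0 0 0" --pt "0 -26 0 50 0 0 0" --pt "0 -26 0 80 0 0 0" --pt "0 -26 0 105 0 0 0" --pt "0 -26 0 119 0 0 0" --pt "0 -26 0 119 0 0 0" --pt "0 -26 0 119 0 0 0"

```text
time_s: 3.55
tool_pos: [0.4804, 0.0865, 0.1221]
tcp_rot: [-0.0, 0.801, 0.599, -0.001]
force: [-0.0, -0.3, 0.5]
finger_gap: 0.0004
```

Run:
```python
from h import *
where()
p=vision.snapshot("wrist"); cv2.imwrite("pics/w2.png",p["img"])
p=vision.snapshot("scene"); cv2.imwrite("pics/s2.png",cv2.resize(p["img"][120:220,200:330],None,fx=6,fy=6,interpolation=2))
```

```text
t 3.55 slicer mm [-60.1  16.3 122.1] F slicer [ 0.1 -0.3  0.5] gap 0.4
```

View pics/w2.png

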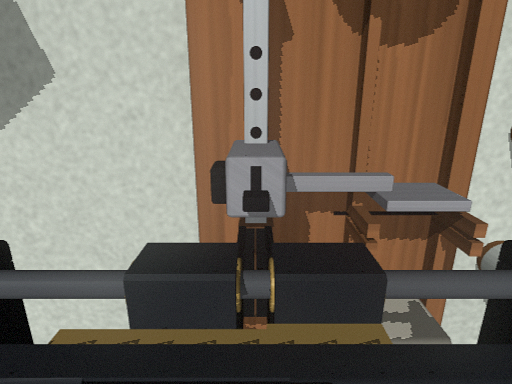

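View pics/s2.png

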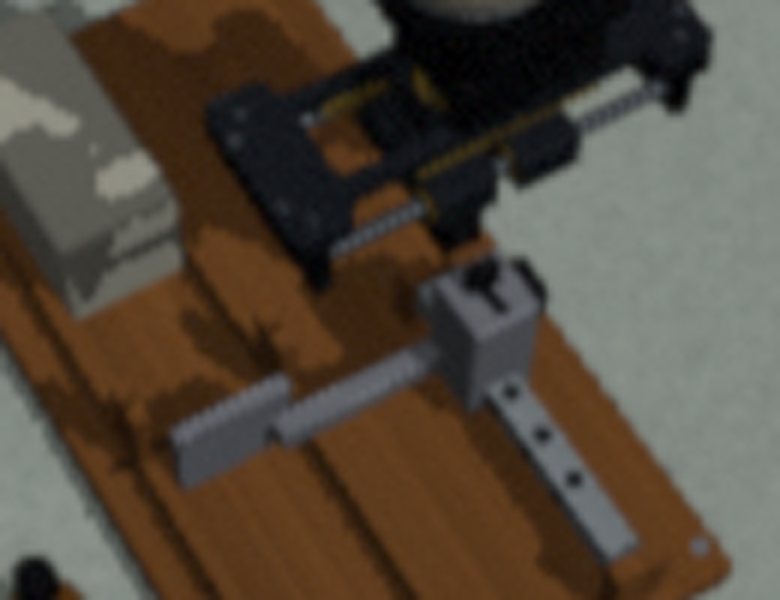

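Emit:
send_rows --pt "0 6 0 0 0 0 0" --pt "0 10 0 0 0 0 0" --pt "0 13 0 0 0 0 0" --pt "0 16 0 0 0 0 0" --pt "0 18 0 0 0 0 0" --pt "0 20 0 0 0 0 0" --pt "0 21 0 0 0 0 0" --pt "0 21 0 0 0 0 0"

```text
time_s: 4.32
tool_pos: [0.488, 0.1075, 0.124]
tcp_rot: [0.001, 0.8, 0.6, 0.001]
force: [0.5, -0.6, -0.2]
finger_gap: 0.0007
```

Run:
```python
from h import *
where()
p=vision.snapshot("wrist"); cv2.imwrite("pics/w3.png",cv2.resize(p["img"][120:290,170:340],None,fx=3.5,fy=3.5,interpolation=2))
```

```text
t 4.32 slicer mm [-58.7  38.6 124. ] F slicer [ 0.6 -0.4 -0.2] gap 0.7
```

View pics/w3.png

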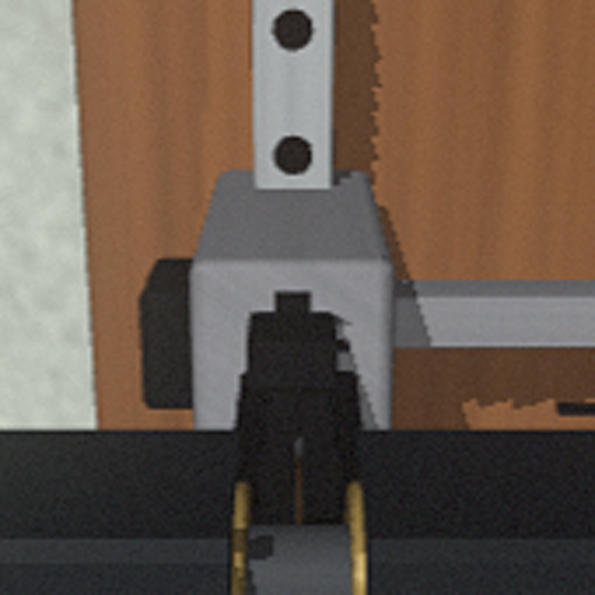

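Emit:
send_rows --pt "0 1 0 2 0 0 0" --pt "0 2 0 2 0 0 0" --pt "0 3 0 2 0 0 0" --pt "0 3 0 2 0 0 0"

```text
time_s: 4.7
tool_pos: [0.4883, 0.1093, 0.1215]
tcp_rot: [0.001, 0.8, 0.6, -0.001]
force: [-0.7, -7.5, 2.1]
finger_gap: 0.0004
```

Run:
```python
from h import *
where()
p=vision.snapshot("wrist"); cv2.imwrite("pics/w4.png",cv2.resize(p["img"][120:290,170:340],None,fx=3.5,fy=3.5,interpolation=2))
```

```text
t 4.7 slicer mm [-58.9  40.3 121.5] F slicer [ 1.5 -7.4  2.1] gap 0.4
```

View pics/w4.png

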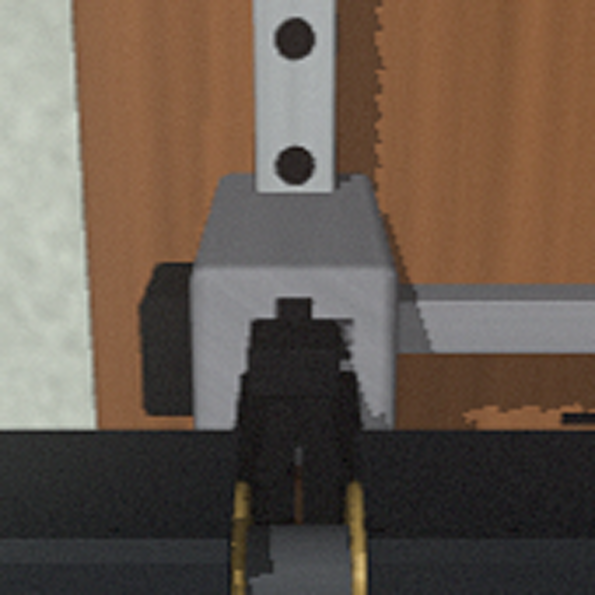

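Emit:
send_rows --pt "0 -3 0 0 0 0 0" --pt "20 -3 0 -20 0 0 0" --pt "60 0 -1.4 -30 0 0 0" --pt "87 4.7 -1.4 -30 0 0 0" --pt "87 4.7 -1.4 -30 0 0 0" --pt "87 4.7 -1.4 -30 0 0 0" --pt "87 4.7 -1.4 -30 0 0 0" --pt "87 4.7 -1.4 -30 0 0 0" --pt "87 4.7 -1.4 -30 0 0 0"

```text
time_s: 5.5
tool_pos: [0.4878, 0.1142, 0.1508]
tcp_rot: [0.001, 0.8, 0.6, -0.001]
force: [0.5, 0.0, 0.7]
finger_gap: 0.0454
```

Run:
```python
from h import *
where(); tgt([-60.3,45,82])
p=vision.snapshot("wrist"); cv2.imwrite("pics/w5.png",p["img"])
```

```text
t 5.5 slicer mm [-60.8  45.  150.8] F slicer [0.5 0.2 0.7] gap 45.4
move [ 0.2  0.5 68.8] [-0.   0.2 -0.1]
```

View pics/w5.png

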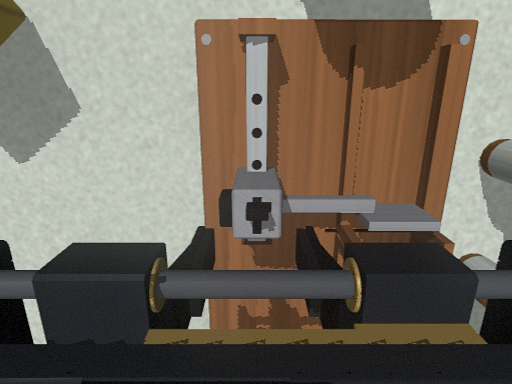

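Emit:
send_rows --pt "80 0 0.5 0 0 0 0" --pt "80 0 0.5 0 0 0 0" --pt "80 0 0.5 0 0 0 0" --pt "80 0 0.5 0 0 0 0" --pt "80 0 0.5 20 0 0 0" --pt "80 0 0.5 40 0 0 0" --pt "80 0 0.5 55 0 0 0" --pt "80 0 0.5 65 0 0 0" --pt "80 0 0.5 68.5 0 0 0" --pt "80 0 0.5 68.5 0 0 0" --pt "80 0 0.5 68.5 0 0 0"

```text
time_s: 6.47
tool_pos: [0.4888, 0.1139, 0.0831]
tcp_rot: [0.001, 0.8, 0.6, -0.001]
force: [0.5, 0.5, 0.4]
finger_gap: 0.08
```

Run:
```python
from h import *
where(); tgt([-60.3,45,82])
p=vision.snapshot("wrist"); cv2.imwrite("pics/w6.png",p["img"])
```

```text
t 6.47 slicer mm [-59.7  45.   83.1] F slicer [0.3 0.7 0.4] gap 80.0
move [ 0.  -0.6  1.1] [ 0.   0.1 -0.1]
```

View pics/w6.png

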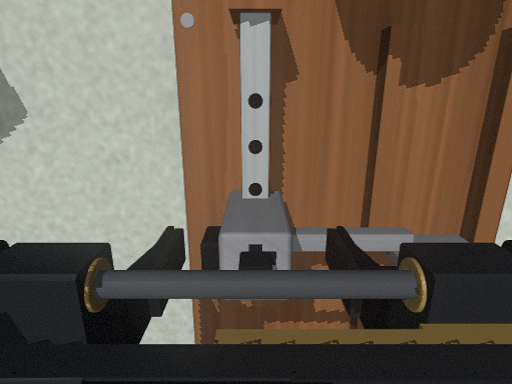

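Emit:
send_rows --squeeze 14 --pt "46 0 -0.5 1 0 0 0" --pt "46 0 -0.5 1 0 0 0" --pt "46 0 -0.5 1 0 0 0" --pt "46 0 -0.5 1 0 0 0" --pt "46 0 -0.5 1 0 0 0" --pt "46 0 -0.5 1 0 0 0" --pt "30 0 -0.5 1 0 0 0" --pt "30 0 -0.5 1 0 0 0" --pt "30 0 -0.5 1 0 0 0" --pt "30 0 -0.5 1 0 0 0" --pt "30 0 -0.5 1 0 0 0"

```text
time_s: 7.43
tool_pos: [0.4878, 0.1143, 0.0822]
tcp_rot: [0.001, 0.8, 0.6, -0.001]
force: [-5.8, 1.8, 3.4]
finger_gap: 0.0361
```

Run:
```python
from h import *
where()
```

```text
t 7.43 slicer mm [-60.8  45.1  82.2] F slicer [-6.1  0.1  3.4] gap 36.1
```

Emit:
send_rows --pt "30 2 -0.4 0 0 0 0" --pt "30 5 -0.5 0 0 0 0" --pt "30 8 -0.5 0 0 0 0" --pt "30 11 -0.5 0 0 0 0" --pt "30 14 -0.5 0 0 0 0" --pt "30 17 -0.5 0 0 0 0" --pt "30 20 -0.5 0 0 0 0" --pt "30 22 -0.5 0 0 0 0" --pt "30 24 -0.5 0 0 0 0" --pt "30 25 -0.5 0 0 0 0" --pt "30 25 -0.5 0 0 0 0" --pt "30 25 -0.5 0 0 0 0"

```text
time_s: 8.43
tool_pos: [0.4949, 0.1387, 0.0823]
tcp_rot: [0.001, 0.8, 0.6, -0.0]
force: [5.7, -0.8, -4.0]
finger_gap: 0.036
```

Run:
```python
from h import *
where()
p=vision.snapshot("wrist"); cv2.imwrite("pics/w7.png",p["img"])
```

```text
t 8.43 slicer mm [-60.8  70.5  82.3] F slicer [ 5.7  0.8 -4. ] gap 36.0
```

View pics/w7.png

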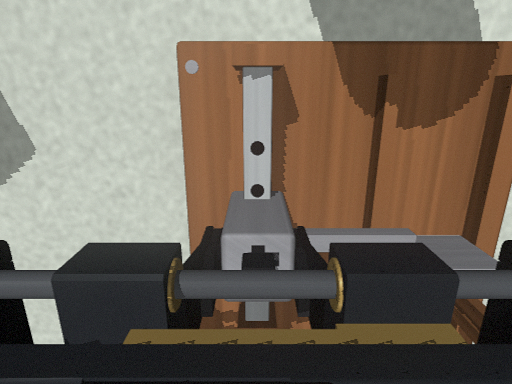

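Emit:
send_rows --pt "39 -0.3 0 0 0 0 0" --pt "42 -0.3 0 0 0 0 0" --pt "46 -0.3 0 0 0 0 0" --pt "60 -0.3 0 0 0 0 0" --pt "75 -0.3 0 0 0 0 0" --pt "75 -0.3 0 0 0 0 0" --pt "75 -0.3 0 0 0 0 0" --pt "75 -0.3 0 0 0 0 0"

```text
time_s: 9.15
tool_pos: [0.495, 0.1384, 0.0823]
tcp_rot: [0.001, 0.8, 0.6, -0.0]
force: [-0.7, -0.6, -0.8]
finger_gap: 0.0704
```

Run:
```python
from h import *
where()
p=vision.snapshot("wrist"); cv2.imwrite("pics/w8.png",p["img"])
```

```text
t 9.15 slicer mm [-60.5  70.2  82.3] F slicer [-0.5 -0.7 -0.8] gap 70.4
```

View pics/w8.png

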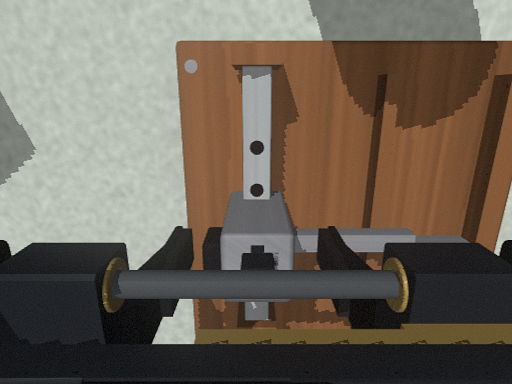

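Run:
```python
from h import *
tgt([53,-240,190])
```

```text
move [-310.1  114.3 -107.2] [ 0.1  0.1 -0.1]
```

Emit:
send_rows --pt "75 0 0 -30 0 0 0" --pt "75 0 0 -70 0 0 0" --pt "40 0 0 -105 0 0 0" --pt "0 -40 15 -107 0 0 0" --pt "0 -80 30 -107 0 0 0" --pt "0 -118 44 -107 0 0 0" --pt "0 -156 58 -107 0 0 0" --pt "0 -195 72 -107 0 0 0" --pt "0 -234 86 -107 0 0 0" --pt "0 -272 100 -107 0 0 0" --pt "0 -310 114 -107 0 0 0" --pt "0 -310 114 -107 0 0 0" --pt "0 -310 114 -107 0 0 0"

```text
time_s: 10.28
tool_pos: [0.5171, -0.1932, 0.1897]
tcp_rot: [0.001, 0.801, 0.598, -0.0]
force: [-0.7, 0.2, -0.3]
finger_gap: 0.0096
```

Run:
```python
from h import *
where()
p=vision.snapshot("wrist"); cv2.imwrite("pics/w9.png",p["img"])
s=vision.snapshot("scene"); cv2.imwrite("pics/s9.png",cv2.resize(s["img"][100:290,160:350],None,fx=3.1,fy=3.1,interpolation=2))
import pickle; pickle.dump((p,s),open("w9.pkl","wb"))
```

```text
t 10.28 slicer mm [  53.1 -242.   189.7] F slicer [-0.7  0.  -0.3] gap 9.6
```

View pics/w9.png

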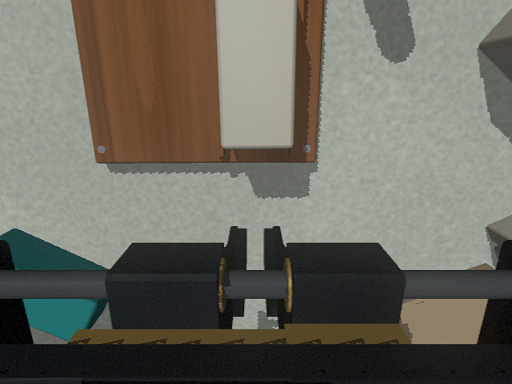

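View pics/s9.png

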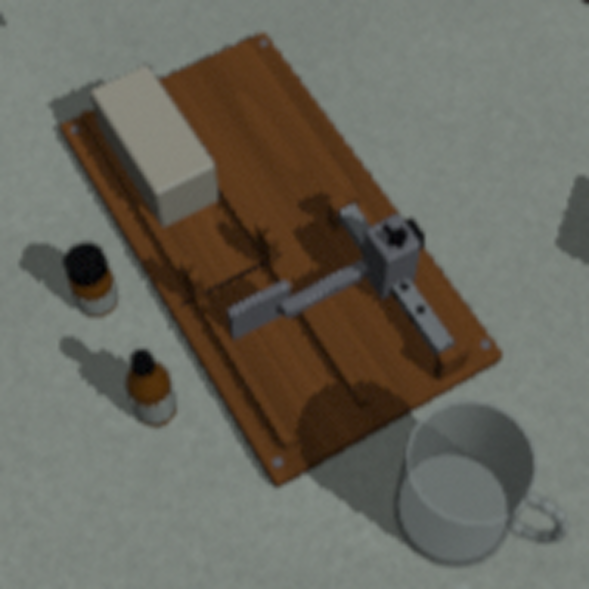

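Run:
```python
from h import *
import pickle; p,s=pickle.load(open("w9.pkl","rb"))
def sl(X):
    d=X-[V[0],V[1],0]; c,n=np.cos(V[2]),np.sin(V[2]); return np.round(np.c_[c*d[:,0]+n*d[:,1],-n*d[:,0]+c*d[:,1]]*1000,1)
print("loaf rear top corners",sl(ray(p,[[221,148],[293,148]],.078)), "board rear corners",sl(ray(p,[[98,162],[318,162]],.018)))
print("plate rear top edge",sl(ray(s,[[160+229/3.1,100+306/3.1],[160+288/3.1,100+281/3.1]],.068)))
print("loaf front top scene",sl(ray(s,[[160+159/3.1,100+190/3.1],[160+213/3.1,100+163/3.1]],.078)))
tgt([52,-225,50])
```

```text
loaf rear top corners [[  26.2 -203.5]
 [  85.  -203.8]] board rear corners [[-106.3 -226.8]
 [ 118.3 -228.2]]
plate rear top edge [[80.  47.7]
 [26.9 52.4]]
loaf front top scene [[ 79.4 -74.8]
 [ 26.7 -75.5]]
move [ 14.5  -0.4 139.5] [ 0.   0.  -0.1]
```

Emit:
send_rows --pt "0 14 2 35 0 0 0" --pt "0 14 2 70 0 0 0" --pt "0 14 2 105 0 0 0" --pt "0 14 2 130 0 0 0" --pt "0 14 2 140 0 0 0" --pt "0 14 2 140 0 0 0" --pt "0 18 2 140 0 0 0" --pt "0 22 2 140 0 0 0" --pt "0 26 2 140 0 0 0" --pt "0 30 2 140 0 0 0" --pt "0 34 2 140 0 0 0" --pt "0 38 2 140 0 0 0" --pt "0 43 2 140 0 0 0" --pt "0 48 2 140 0 0 0" --pt "0 53 2 140 0 0 0"

```text
time_s: 11.63
tool_pos: [0.5357, -0.1417, 0.0518]
tcp_rot: [0.003, 0.8, 0.599, 0.0]
force: [-2.0, -5.6, 5.3]
finger_gap: 0.0006
```

Run:
```python
from h import *
where()
p=vision.snapshot("wrist"); cv2.imwrite("pics/w10.png",p["img"])
```

```text
t 11.63 slicer mm [  56.6 -187.4   51.8] F slicer [-0.3 -5.9  5.3] gap 0.6
```

View pics/w10.png

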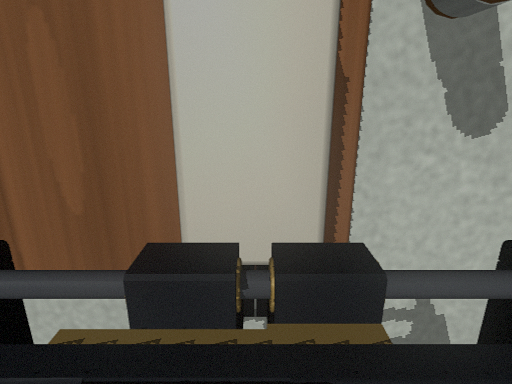

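Emit:
send_rows --pt "0 5 -1 0 0 0 0" --pt "0 11 -1 0 0 0 0" --pt "0 17 -1 0 0 0 0" --pt "0 23 -1 0 0 0 0" --pt "0 29 -1 0 0 0 0" --pt "0 35 -1 0 0 0 0" --pt "0 41 -1 0 0 0 0" --pt "0 47 -1 0 0 0 0" --pt "0 53 -1 0 0 0 0" --pt "0 59 -1 0 0 0 0" --pt "0 64 -1 0 0 0 0" --pt "0 69 -1 0 0 0 0" --pt "0 74 -1 0 0 0 0" --pt "0 78 -1 0 0 0 0" --pt "0 81 -1 0 0 0 0" --pt "0 83 -1 0 0 0 0" --pt "0 84 -1 0 0 0 0"

```text
time_s: 13.1
tool_pos: [0.5593, -0.0601, 0.0526]
tcp_rot: [0.003, 0.8, 0.6, 0.001]
force: [-0.9, -5.9, 5.0]
finger_gap: 0.0009
```

Run:
```python
from h import *
where()
p=vision.snapshot("wrist"); cv2.imwrite("pics/w11.png",p["img"])
s=vision.snapshot("scene"); cv2.imwrite("pics/s11.png",cv2.resize(s["img"][100:290,160:350],None,fx=3.1,fy=3.1,interpolation=2))
```

```text
t 13.1 slicer mm [  56.5 -102.5   52.6] F slicer [ 0.8 -5.9  5. ] gap 0.9
```

View pics/w11.png

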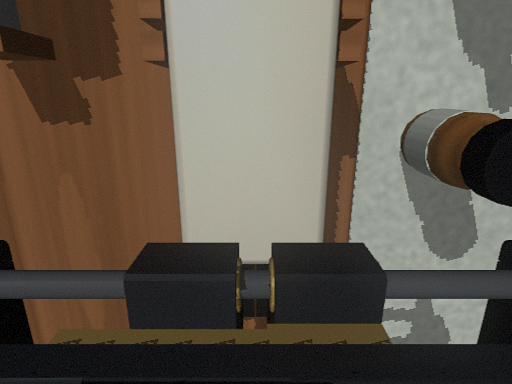

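View pics/s11.png

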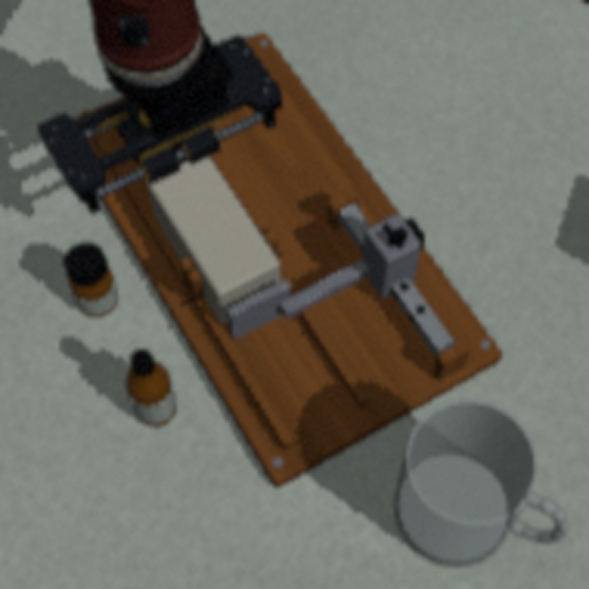

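Emit:
send_rows --pt "0 2 -1 0 0 0 0" --pt "0 3.5 -1 0 0 0 0" --pt "0 5 -1 0 0 0 0" --pt "0 6.5 -1 0 0 0 0" --pt "0 7.5 -1 0 0 0 0" --pt "0 8 -1 0 0 0 0"

```text
time_s: 13.7
tool_pos: [0.5606, -0.0519, 0.0526]
tcp_rot: [0.003, 0.8, 0.6, 0.001]
force: [-1.9, -3.7, 2.1]
finger_gap: 0.0006
```

Run:
```python
from h import *
where()
```

```text
t 13.7 slicer mm [ 55.5 -94.3  52.6] F slicer [-0.8 -4.1  2.1] gap 0.6
```

Emit:
send_rows --pt "0 1 0 0 0 0 0" --pt "0 2 0 0 0 0 0" --pt "0 3 0 0 0 0 0"

```text
time_s: 13.95
tool_pos: [0.5611, -0.05, 0.0526]
tcp_rot: [0.004, 0.8, 0.6, -0.0]
force: [-4.3, -11.8, 4.0]
finger_gap: 0.0004
```

Run:
```python
from h import *
where()
s=vision.snapshot("scene"); cv2.imwrite("pics/s12.png",cv2.resize(s["img"][160:230,200:310],None,fx=7,fy=7,interpolation=2))
```

```text
t 13.95 slicer mm [ 55.5 -92.3  52.6] F slicer [ -0.8 -12.5   4. ] gap 0.4
```

View pics/s12.png

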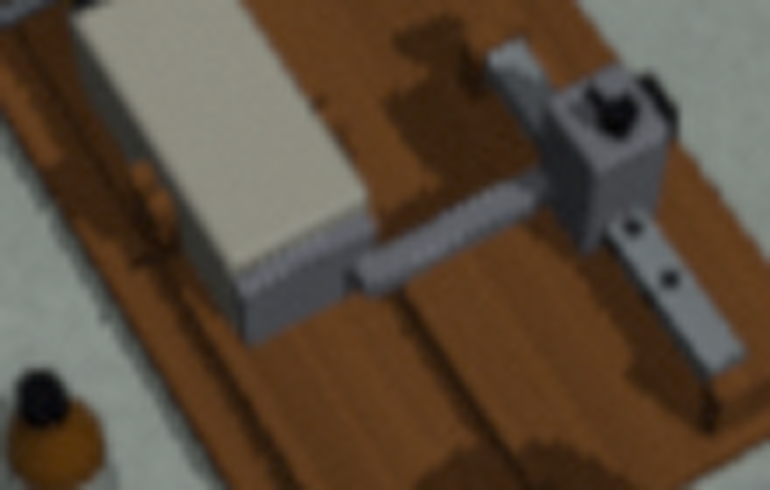

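Emit:
send_rows --pt "0 -3 0 0 0 0 0" --pt "0 -10 0 0 0 0 0" --pt "0 -25 0 0 0 0 0" --pt "0 -40 0 -20 0 0 0" --pt "0 -55 0 -60 0 0 0" --pt "0 -55 0 -100 0 0 0" --pt "0 -55 0 -140 0 0 0" --pt "0 -20 -40 -160 0 0 0" --pt "0 20 -40 -160 0 0 0" --pt "0 60 -40 -160 0 0 0" --pt "0 70 -40 -160 0 0 0" --pt "0 70 -40 -160 0 0 0"

```text
time_s: 15.0
tool_pos: [0.5419, 0.0333, 0.2122]
tcp_rot: [0.003, 0.799, 0.602, 0.001]
force: [-0.1, 0.3, -0.3]
finger_gap: 0.0003
```

Run:
```python
from h import *
where()
p=vision.snapshot("wrist"); cv2.imwrite("pics/w13.png",p["img"])
t=vision.snapshot("top"); cv2.imwrite("pics/t13.png",t["img"])
s=vision.snapshot("scene"); cv2.imwrite("pics/s13.png",cv2.resize(s["img"][100:290,160:350],None,fx=3.1,fy=3.1,interpolation=2))
```

```text
t 15.0 slicer mm [ 13.8 -17.7 212.2] F slicer [-0.1  0.2 -0.3] gap 0.3
```

View pics/w13.png

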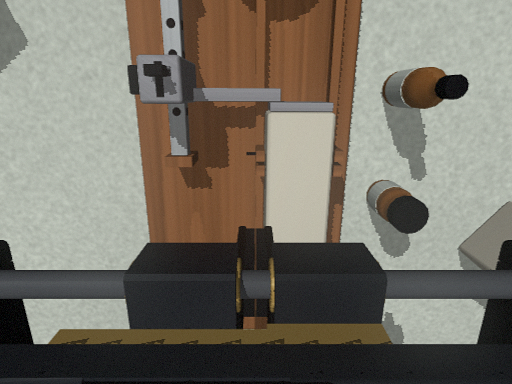

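View pics/s13.png

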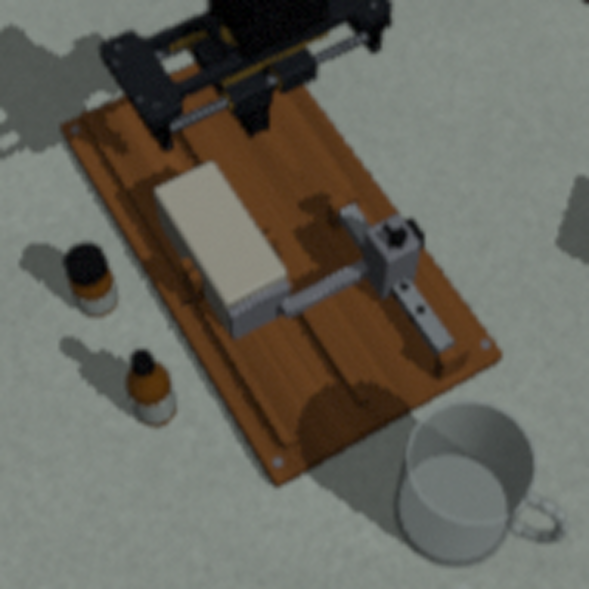

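Run:
```python
import cv2
a=cv2.imread("pics/w13.png")[40:170,115:345];cv2.imwrite("pics/w13z.png",cv2.resize(a,None,fx=3.4,fy=3.4,interpolation=2))
```

```text
(no output)
```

View pics/w13z.png

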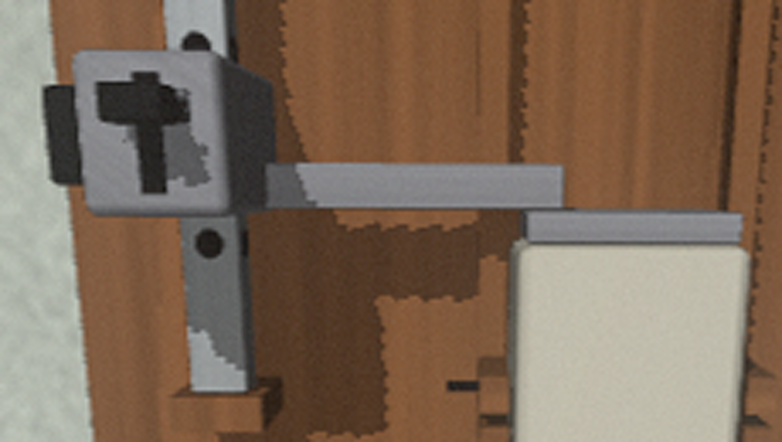

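Run:
```python
from h import *
print(order.finish_job()); where()
```

```text
the job is handed in; nothing more can be done
None
the job is handed in; nothing more can be done
```

The stop is in the second hole with its button out, the loaf's end rests against the stop plate, and I handed the job in at about 15 s of the 48 s allowed. No verdict is reported on hand-in, so this rests on my own checks.

1. **Lock slide:** I pushed the tab about 12 mm towards +y until it hit its end stop, with the push force rising to about 7 N.
2. **Stop:** I squeezed the button in (finger opening 36.1 mm; fully in is 36.5 mm), slid the stop 25 mm along the tube and let go. Afterwards the button stood out by the same 18 pixels as at the start, and two holes showed beyond the grip with one behind it.
3. **Loaf:** I pushed it along the trough until the push force rose from about 5 N to 12.5 N on reaching the stop plate, then backed off and lifted clear.

In the last pictures the loaf lay flat against the plate with no visible gap. The jug and bottles stood where they began, and the gripper was clear of everything, reading about 0 N.

Nothing failed. My estimates of where the slicer sits differed by about 1–2 mm between cameras, which is about the stated calibration error. I set the final positions by contact force and by lining things up in the wrist camera.

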